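Start the stirrer under the conical flask

ROBOT

A 6-joint arm with a two-finger parallel gripper is mounted at the origin on the work surface. World frame = base frame: x ahead of the robot, y to its left, z up, the work surface at z = 0. Lengths are in m, angles in rad, forces in N, time in s.
With the tool pointing down it reaches from about 0.35 to 0.975 m from the base axis. Payload 4.9 kg.
Tool frame: the origin (TCP) lies midway between the tips of the shut fingers; the grasp point (between the pads) lies 19 mm behind it; z points along the fingers, y is the line along which they close (so a half turn about z gives the same grasp; the last joint's range is limited). The gripper opens to 85 mm and grips with 20 to 120 N. Pads are 22 mm wide; open, the fingers measure 114 mm over their backs; the gripper's body (76 mm by 85 mm) begins 54 mm behind the grasp point. The pads swing forward as they close: fully open they stand 13 mm farther back than shut.
Start: joints at [-1.377, 0.053, 1.613, -0, 1.476, -0.119], TCP at [0.192, -0.595, 0.231] pointing down, gripper open.
Joint ranges: [-3.01, 3.01], [-1.01, 2.22], [0.06, 2.58], [-1.02, 4.17], [0.09, 2.62], [-3.14, 3.14]. Speed limits (rad/s): [2.57, 2.57, 3.14, 3.14, 3.14, 3.14].

INTERFACE

Orientations are given as a rotation vector (axis times angle).
In Python, from station import ctrl, optics, job gives the robot as it stands.
- The arm moves only by the shell command python3 -m jog 'ROWS' [OPENING] [FORCE]. ROWS is JSON, a list of rows, each a list of 2 entries, a list of its own where there are three numbers: the shift along the tool's x, y, z in m, then the turn, a rotation vector about the tool's x, y, z in rad. A call has 1 to 5 rows; each row is the pose to reach, as a shift and turn from the pose commanded when the call began, along the tool's axes at that moment; what a row does not reach only later rows make up. A row lasts 1/10 s, in which the tool goes at most 50 mm and 8.59 degrees, less where a joint would pass 70% of its speed; a pose out of reach is approached as far as the arm can. A call with a gripper value outside its range is refused whole. OPENING is the opening, from 0 (shut) to 1 (fully open), set as the call begins (- or left out, the last holds). The fingers move at their own pace and stop on an object; FORCE is the grip in N (left out, the last holds). Time passes only in rows, so rows that repeat a pose let the fingers close. It gives the time, the measured TCP pose, the force, the opening and the grip force at its end, in the units of the state.
- ctrl.get_obs(): the state, without advancing time (a new reading comes with each control period).
- optics.get_image(name): name is "scene" or "side" or "wrist"; returns a dict with "image" (384x512x3 uint8, blue, green, red), "fx", "fy", "cx", "cy" (pixels), "rvec" (rotation vector, rad) and "tvec" (3), from world to camera coordinates, as OpenCV has them; the wrist camera has in their place "mount" (4x4, takes a point from camera to tool coordinates, whose origin is the TCP and whose axes are the flange's). Camera axes: x right, y down, z forward; pixel columns grow to the right and rows downward; lengths in m; the calibration is good to about 2 mm. The wrist camera is an equidistant fisheye: a pixel r from the principal point sees the ray r / f radians off the axis. A picture is of the moment at which its call begins: read the wrist's pose just before it. There is no depth.
- job.finish_job(): hands the job in; it is judged then, once.
The state is a dict: "t": time; "q": joint angles; "dq": joint speeds; "effort": joint torques, N m; "tool_pos": TCP position; "tool_rot": TCP orientation; "contact_force": force on the tool from outside, world axes, zero at the start; "wrist_torque": the same for the moment, N m; "opening": finger opening in m; "grip_force": force on a finger pad.
Only numpy, scipy, OpenCV 4.12 (cv2) and the standard library are available. Lean on these libraries where they do the work, as an engineer would, in place of code of your own. Each camera call takes 0.05 s, during which the arm holds its last target. There are 200 camera calls.

TASK

Start stirring under the conical flask: with the fingertips gently press the round key directly in front of the flask's place fully down and let it come up again, then press the long bar-shaped start key in the same way and withdraw. Do not press any other key, do not touch the three vessels, and leave the other things on the bench where they are.

Things in the scene. Friction and masses are not known exactly. Their poses are not given: they have to be found in the camera images.
- stirrer: Three-place magnetic stirrer, white case fixed to the bench, 300 mm deep (x) by 490 wide (y). Origin: centre of its underside; x from the key strip (robot side) to the back, y to the robot's left, z up. Front strip 70 mm deep, 50 mm high; deck behind it 65 mm high, with three steel discs 110 mm across, tops at 68 mm. Five white keys in a row along y on the strip at x = -122 mm. Place and yaw vary.
- flask: The conical flask: white plastic, 84 mm wide at the foot, tapering to a narrow 34 mm neck with a stopper, 146 mm tall, loose, standing upright on one of the three discs. Origin: centre of its underside.
- jar: Squat straight jar with a wide screw lid, white plastic, 88 mm across, 80 mm tall, loose, on another disc. Origin: centre of its underside.
- beaker: Open straight beaker, white plastic, 76 mm across, 110 mm tall, loose, on the remaining disc. Origin: centre of its underside.
- reagent: Bystander: reagent bottle, 64 mm across, 110 mm tall, standing on the bench left of the stirrer. Origin: centre of its underside.
- pot: Bystander: small clear sample pot, 44 mm across, 50 mm tall, standing on the bench right of the stirrer. Origin: centre of its underside.
- spatula: Bystander: narrow steel lab spatula, 160 mm long, 14 mm wide, 5 mm thick, lying on the bench between the robot's base and the stirrer, to the left. Origin: middle of its underside.
- place_left (a point): Centre of the top of the left (+y) steel disc, at (35, 150, 68) mm in the stirrer's frame. A vessel stands within 12 mm of it.
- key_left_top (a point): Centre of the top face of the round key (28 mm across) directly in front of the left (+y) disc, 157 mm nearer the robot than the disc's centre; key top 60 mm above the bench when up. Axes as the stirrer's; the point goes down with the key.
- key_left (a joint): How far the left (+y) round key is pressed, m: 0 up, 0.006 fully down. A spring brings it back up: about 1.6 N to start it, 4 N fully down.
- place_mid (a point): Centre of the top of the middle steel disc, at (35, 20, 68) mm in the stirrer's frame. A vessel stands within 12 mm of it.
- key_mid_top (a point): Centre of the top face of the round key (28 mm across) directly in front of the middle disc, 157 mm nearer the robot than the disc's centre; key top 60 mm above the bench when up. Axes as the stirrer's; the point goes down with the key.
- key_mid (a joint): How far the middle round key is pressed, m: 0 up, 0.006 fully down. A spring brings it back up: about 1.6 N to start it, 4 N fully down.
- place_right (a point): Centre of the top of the right (-y) steel disc, at (35, -110, 68) mm in the stirrer's frame. A vessel stands within 12 mm of it.
- key_right_top (a point): Centre of the top face of the round key (28 mm across) directly in front of the right (-y) disc, 157 mm nearer the robot than the disc's centre; key top 60 mm above the bench when up. Axes as the stirrer's; the point goes down with the key.
- key_right (a joint): How far the right (-y) round key is pressed, m: 0 up, 0.006 fully down. A spring brings it back up: about 1.6 N to start it, 4 N fully down.
- key_start_top (a point): Centre of the top face of the long bar-shaped start key (54 mm along y by 24 mm) at the right (-y) end of the key row, at y = -195 mm in the stirrer's frame, 60 mm above the bench when up. Axes as the stirrer's; the point goes down with the key.
- key_start (a joint): How far the start key is pressed, m: 0 up, 0.006 fully down. Same spring as the round keys.
- key_stop_top (a point): Centre of the top face of the small square stop key (22 mm) at the left (+y) end of the key row, at y = 218 mm in the stirrer's frame, 60 mm above the bench when up. Axes as the stirrer's; the point goes down with the key.
- key_stop (a joint): How far the stop key is pressed, m: 0 up, 0.006 fully down. Same spring as the round keys.

How it is judged:
By the outcome, as a careful person would: the job done as asked, in the order asked, and still so for the second after the job is handed in, with the robot touching nothing.
It also fails if it takes over 32 s, if anything falls off the work surface, if the arm or the gripper's body presses on something with over 40 N, if the wrist force passes 120 N, or if a joint passes its speed limit or range.

## Working session

There is one attempt and no reset: what is moved stays moved. The work goes in short steps, Python scripts to look and compute and a shell command to move; the robot and the scene stay as the last step left them, time stands still between calls to the robot, and variables do not carry over. Pictures are saved under pics/ and viewed, at most 10 in all, crops included, and the job is handed in when it is done.

```bash
mkdir -p pics; python3 - <<'E'
from station import ctrl, optics
import cv2,pickle
o=ctrl.get_obs();print(o['t'],o['tool_pos'],o['tool_rot'],o['opening'])
d={n:optics.get_image(n) for n in("scene","side")}
pickle.dump(d,open('c.pkl','wb'))
for n in d: cv2.imwrite(f'pics/{n}.png',cv2.resize(d[n]['image'],(800,600),interpolation=cv2.INTER_CUBIC)); print(n,d[n]['fx'],d[n]['fy'],d[n]['cx'],d[n]['cy'],d[n]['rvec'],d[n]['tvec'])
E
```

```text
0.0 [ 0.19220705 -0.59402825  0.23003763] [-3.10114078e+00 -4.89037672e-01  1.00947277e-04] 0.08549810734411636
scene 414.52929029969937 414.52929029969937 258.8324820066646 193.88561087151083 [ 1.04832789  2.32446702 -1.14537376] [ 0.35863826 -0.19733637  1.52594676]
side 495.7705563181997 495.7705563181997 251.48345829652453 196.54696268001302 [ 0.33061773 -2.73804947  1.29381993] [0.55951672 0.13478623 1.36106659]
```

View pics/scene.png

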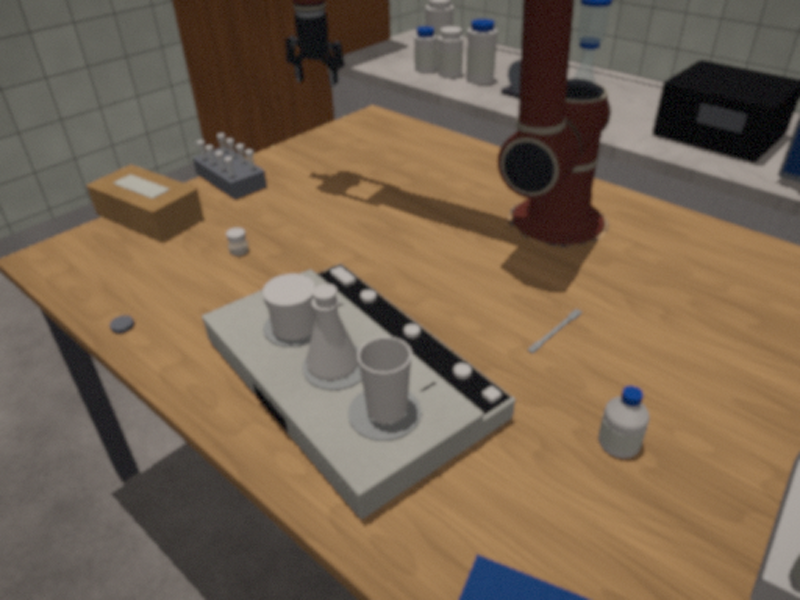

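View pics/side.png

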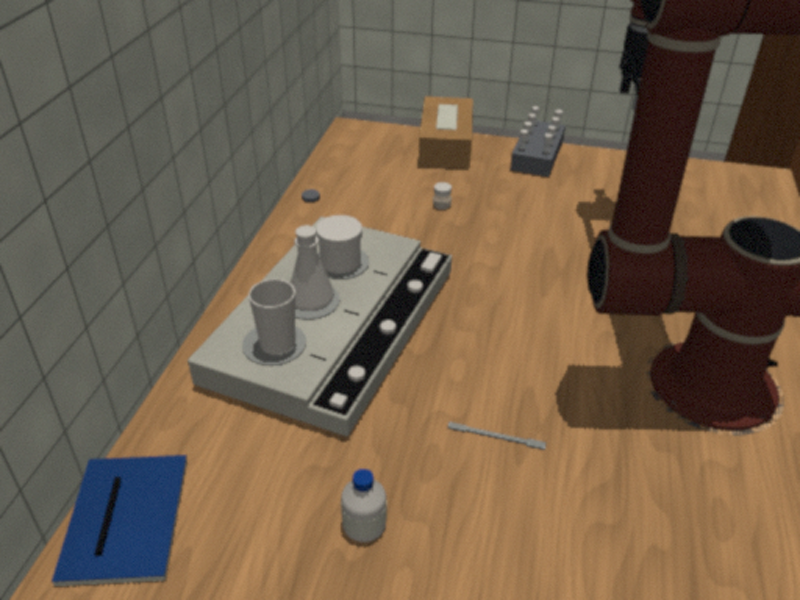

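The scene picture shows the flask on the middle disc, with the beaker on the left and the jar on the right. The middle key is at (411,330) and the start key at (342,274); in the side picture they are at (388,327) and (431,262). I'll fit the stirrer's pose to all five keys from both cameras.

```bash
cat > h.py <<'E'
import numpy as np
from scipy.spatial.transform import Rotation as R
def togo(o,tgt,yaw_y=None):
    r=R.from_rotvec(o['tool_rot']); return r.inv().apply(np.array(tgt)-o['tool_pos'])
E
python3 - <<'E'
import pickle,cv2,numpy as np
from scipy.optimize import least_squares
from station import ctrl
from h import *
d=pickle.load(open('c.pkl','rb'))
K=['start','right','mid','left','stop'];Y=[-.195,-.110,.020,.150,.218]
V={'scene':[(342,274),(368,296),(411,330),(462,371),(492,394)],'side':[(431,262),(415,286),(388,327),(356,373),(339,399)]}
M={}
for n in V:
    g=cv2.cvtColor(d[n]['image'],cv2.COLOR_BGR2GRAY); pts=[]
    for u,v in V[n]:
        u,v=(u+.5)*.64-.5,(v+.5)*.64-.5; x0,y0=int(u)-9,int(v)-8
        c=g[y0:y0+17,x0:x0+19]; m=(c>150).astype(np.uint8)
        k,l,s,ce=cv2.connectedComponentsWithStats(m); lab=l[6:11,7:12]; lab=np.bincount(lab[lab>0]).argmax() if (lab>0).any() else 0
        pts.append((u,v)); print(n,(round(u,1),round(v,1)),ce[lab]+[x0,y0],s[lab][4]) 
        if lab and s[lab][4]<110: pts[-1]=tuple(ce[lab]+[x0,y0])
    M[n]=np.array(pts)
def pos(p): 
    c,s=np.cos(p[2]),np.sin(p[2]); return np.array([[p[0]+c*-.122-s*y,p[1]+s*-.122+c*y,.0595] for y in Y])
def f(p):
    out=[]
    for n in V:
        e=d[n];A=np.array([[e['fx'],0,e['cx']],[0,e['fy'],e['cy']],[0,0,1]])
        q=cv2.projectPoints(pos(p),e['rvec'],e['tvec'],A,None)[0][:,0]; out.append(q-M[n])
    return np.concatenate(out).ravel()
s=least_squares(f,[.7,0,0],loss='soft_l1');print(s.x,np.round(s.fun if 0 else f(s.x),1).reshape(-1,2).tolist());P=pos(s.x);print(P)
o=ctrl.get_obs();r=R.from_rotvec(o['tool_rot']);print(r.as_matrix())
# heading of tool y vs stirrer y
print('tool y heading',np.degrees(np.arctan2(*r.as_matrix()[[1,0],1])),'stirrer y heading',np.degrees(s.x[2])+90)
for i in(2,0):print(K[i],'to above',togo(o,P[i]+[0,0,.04]))
E
```

```text
scene (218.7, 175.2) [219.10606061 175.28787879] 66
scene (235.3, 189.3) [235.3125  188.03125] 32
scene (262.9, 211.0) [263.43589744 210.33333333] 39
scene (295.5, 237.3) [295.62962963 236.03703704] 54
scene (314.7, 252.0) [314.30232558 251.11627907] 43
side (275.7, 167.5) [275.70149254 166.53731343] 67
side (265.4, 182.9) [265.39393939 181.84848485] 33
side (248.1, 209.1) [247.83333333 207.71428571] 42
side (227.7, 238.5) [227.94 237.62] 50
side (216.8, 255.2) [216.06818182 255.04545455] 44
[ 0.69135466  0.01082436 -0.17116162] [[0.0, -0.4], [0.1, -0.2], [-0.1, -0.2], [-0.1, -0.2], [0.2, -0.2], [-0.1, 0.0], [-0.2, 0.0], [-0.1, 0.2], [-0.3, 0.1], [-0.1, -0.0]]
[[ 0.53792359 -0.16054631  0.0595    ]
 [ 0.5524014  -0.07678837  0.0595    ]
 [ 0.57454392  0.05131202  0.0595    ]
 [ 0.59668645  0.1794124   0.0595    ]
 [ 0.60826869  0.24641876  0.0595    ]]
[[ 9.51483514e-01  3.07699507e-01 -3.69252204e-04]
 [ 3.07699653e-01 -9.51481752e-01  1.84390113e-03]
 [ 2.16030734e-04 -1.86806030e-03 -9.99998232e-01]]
tool y heading -72.07932101480274 stirrer y heading 80.19316150538381
mid to above [ 0.56235049 -0.49622369  0.13172797]
start to above [ 0.46231811 -0.30591241  0.13135085]
```

The fit agrees to 0.4 px. The middle key is at (0.575, 0.051) and the start key at (0.538, -0.161). I'll shut the fingers, head for the middle key at height and turn the tool square to the stirrer.

```bash
python3 -m jog '[[[0.037,-0.033,0],[0,0,0.1]],[[0.074,-0.066,0],[0,0,0.2]],[[0.111,-0.099,0],[0,0,0.3]],[[0.148,-0.132,0],[0,0,0.4]],[[0.185,-0.165,0],[0,0,0.483]]]' 0 20
cat >> h.py <<'E'
P={'mid':np.array([.5745,.0513,.0595]),'start':np.array([.5379,-.1605,.0595])}
def rep(k,dz):
    from station import ctrl
    o=ctrl.get_obs();r=R.from_rotvec(o['tool_rot']);print(o['t'],o['tool_pos'],'togo',togo(o,P[k]+[0,0,dz]).round(4),'tool y heading',np.degrees(np.arctan2(*r.as_matrix()[[1,0],1])),o['contact_force'],o['opening'])
E
python3 -c "from h import *;rep('mid',.05)"
```

```text
t: 0.6
tool_pos: [0.318, -0.3787, 0.2307]
tool_rot: [-3.129, 0.274, 0.0]
contact_force: [1.0, 0.7, 1.2]
opening: 0.0124
grip_force: 0.0
0.6 [ 0.31799606 -0.37874772  0.23074687] togo [ 0.1779 -0.468   0.1215] tool y heading -100.00377352135774 [1.01715953 0.66536547 1.24350427] 0.012379123705732433
```

```bash
python3 -m jog '[[[0.017,-0.046,0],[0,0,0]],[[0.034,-0.092,0],[0,0,0]],[[0.051,-0.138,0],[0,0,0]],[[0.07,-0.184,0],[0,0,0]],[[0.088,-0.23,0],[0,0,0]]]'
python3 -m jog '[[[0.017,-0.046,0],[0,0,0]],[[0.034,-0.092,0.01],[0,0,0]],[[0.051,-0.138,0.03],[0,0,0]],[[0.07,-0.184,0.06],[0,0,0]],[[0.088,-0.23,0.1],[0,0,0]]]'
python3 -m jog '[[[0,0,0],[0,0,0]],[[0,0,0],[0,0,0]]]'
python3 -c "
from h import *;rep('mid',.02)
from station import optics,ctrl;import cv2
cv2.imwrite('pics/w1.png',cv2.resize(optics.get_image('wrist')['image'],(800,600)))
im=optics.get_image('side')['image'][110:290,170:410];cv2.imwrite('pics/s1.png',cv2.resize(im,(800,600),interpolation=cv2.INTER_CUBIC))"
```

```text
t: 1.1
tool_pos: [0.4437, -0.167, 0.231]
tool_rot: [3.13, -0.267, 0.0]
contact_force: [1.3, 0.2, 0.2]
opening: -0.0002
grip_force: 0.0
t: 1.6
tool_pos: [0.5602, 0.0283, 0.1463]
tool_rot: [3.13, -0.265, 0.004]
contact_force: [0.8, -0.0, 0.4]
opening: -0.0002
grip_force: 0.0
t: 1.8
tool_pos: [0.5579, 0.0269, 0.1446]
tool_rot: [3.13, -0.264, -0.006]
contact_force: [-0.8, 0.3, 0.3]
opening: 0.0
grip_force: 0.0
1.8 [0.55793631 0.02694134 0.14455815] togo [ 0.0125 -0.0268  0.065 ] tool y heading -99.6443822621053 [-0.8305974   0.29864264  0.260697  ] 3.508245648309104e-05
```

View pics/w1.png

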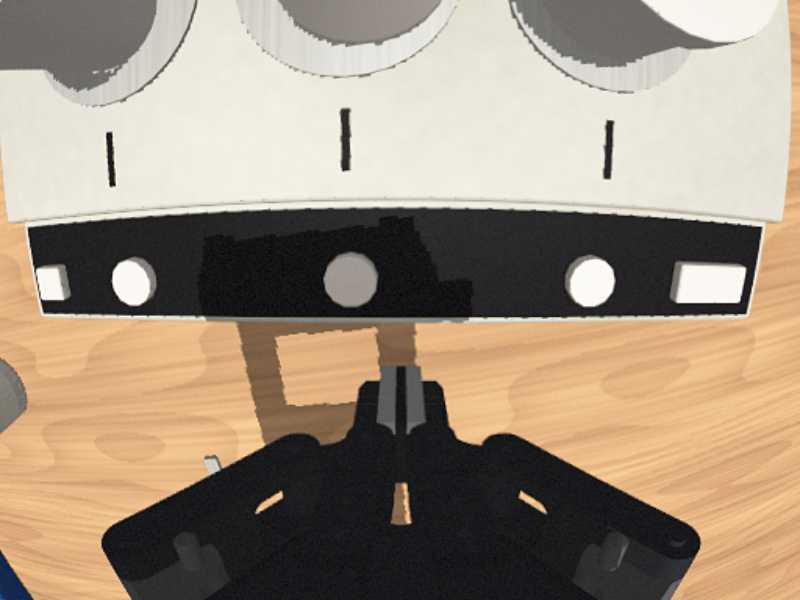

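View pics/s1.png

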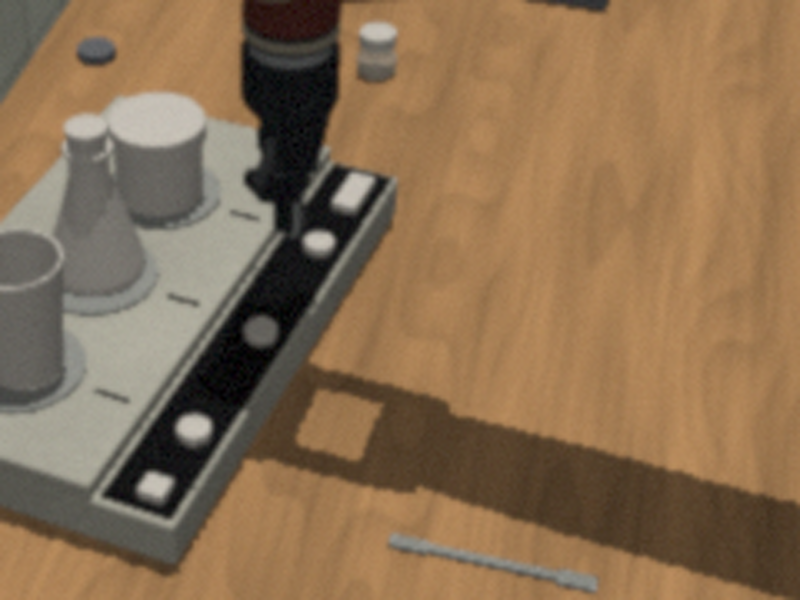

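The wrist picture shows the tool well aligned with the key row. The middle key is at (350,281) and the start key at (709,283). I'll check these two pixels against the fit.

```bash
cat >> h.py <<'E'
def wray(w,o,u,v,z=.0595):
    x=np.array([(u+.5)*.64-.5-w['cx'],(v+.5)*.64-.5-w['cy']]);rr=np.hypot(*x);a=rr/w['fx']
    d=np.r_[x/rr*np.sin(a),np.cos(a)];m=np.array(w['mount']);r=R.from_rotvec(o['tool_rot'])
    c=r.apply(m[:3,3])+o['tool_pos'];d=r.apply(m[:3,:3]@d);return c+d*(z-c[2])/d[2]
E
python3 -c "
from h import *
from station import optics,ctrl
o=ctrl.get_obs();w=optics.get_image('wrist')
print(wray(w,o,350.5,280),wray(w,o,709,283));rep('mid',.01)"
```

```text
[0.57850244 0.04861344 0.0595    ] [ 0.54141138 -0.16330552  0.0595    ]
1.95 [0.5593831  0.02526023 0.14779364] togo [ 0.0103 -0.0282  0.0783] tool y heading -99.8225299023819 [-0.19741314 -1.41365844 -0.36931154] -0.00020782090772785642
```

Both estimates agree within 4 mm, so I'll use their average and descend to just above the middle key.

```bash
sed -i "s/.5745,.0513/.5765,.0500/;s/.5379,-.1605/.5397,-.1620/" h.py
python3 -m jog '[[[0.006,-0.014,0.01],[0,0,0]],[[0.012,-0.027,0.04],[0,0,0]],[[0.012,-0.027,0.07],[0,0,0]],[[0.012,-0.027,0.07],[0,0,0]],[[0.012,-0.027,0.07],[0,0,0]]]'
python3 -c "
from h import *
from station import optics,ctrl;import cv2
for i in range(4): rep('mid',0);w=optics.get_image('wrist')
cv2.imwrite('pics/w2.png',cv2.resize(w['image'],(800,600)))"
```

```text
t: 2.45
tool_pos: [0.5754, 0.0499, 0.0774]
tool_rot: [3.13, -0.269, 0.001]
contact_force: [1.0, -1.1, 1.0]
opening: -0.0003
grip_force: 0.0
2.45 [0.57541582 0.04985647 0.07739756] togo [ 0.001  -0.0003  0.0179] tool y heading -99.8337646149601 [ 0.98701258 -1.05221639  0.95112651] -0.0002580326330262613
2.5 [0.57639638 0.04994794 0.07858327] togo [ 0.     -0.0001  0.0191] tool y heading -99.82280327040768 [-0.2716723  -0.38764973 -0.40487079] 0.00019605523798154386
2.55 [0.57682001 0.0500396  0.07908794] togo [-0.0004  0.0001  0.0196] tool y heading -99.81492584842103 [ 0.41274052  0.26801912 -0.59281626] 1.7130806865691655e-05
2.6 [0.57692652 0.05013774 0.07914444] togo [-0.0005  0.0002  0.0196] tool y heading -99.80392525458623 [-0.10192128 -0.94836137  0.51862667] -0.0001856222640732313
```

View pics/w2.png

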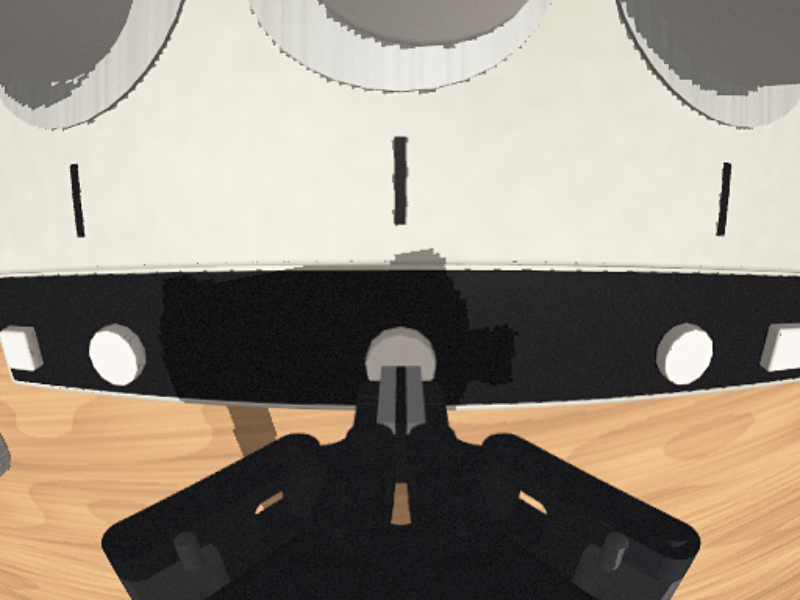

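The fingertips are centred over the middle key, whose centre is at about (400,355). I'll press in small steps and watch the force.

```bash
python3 -m jog '[[[0,0,0.008],[0,0,0]],[[0,0,0.015],[0,0,0]],[[0,0,0.015],[0,0,0]],[[0,0,0.015],[0,0,0]]]'
python3 -c "from h import *;rep('mid',0)"
python3 -m jog '[[[0,0,0.002],[0,0,0]],[[0,0,0.004],[0,0,0]],[[0,0,0.006],[0,0,0]],[[0,0,0.007],[0,0,0]],[[0,0,0.007],[0,0,0]]]'
python3 -c "from h import *;rep('mid',0)"
```

```text
t: 3.05
tool_pos: [0.5749, 0.0509, 0.0608]
tool_rot: [3.13, -0.267, -0.002]
contact_force: [0.1, -0.5, 0.7]
opening: -0.0001
grip_force: 0.0
3.05 [0.57489738 0.05085172 0.06081587] togo [0.0017 0.0006 0.0013] tool y heading -99.74980216246938 [ 0.14722296 -0.51592099  0.69027048] -8.312533044841143e-05
t: 3.55
tool_pos: [0.5755, 0.0508, 0.0546]
tool_rot: [-3.13, 0.267, -0.001]
contact_force: [-0.8, -0.4, 2.5]
opening: -0.0004
grip_force: 1.8
3.55 [0.57545046 0.05084647 0.05459155] togo [ 0.0012  0.0007 -0.0049] tool y heading -99.75224506934518 [-0.79571412 -0.4055824   2.50827692] -0.0003537304299342041
```

Force is 2.5 N, so the key is partly down. I'll continue in 1 mm steps.

```bash
python3 -m jog '[[[0,0,0.001],[0,0,0]],[[0,0,0.001],[0,0,0]],[[0,0,0.001],[0,0,0]]]' | grep -E 'pos|contact'
python3 -m jog '[[[0,0,0.001],[0,0,0]],[[0,0,0.001],[0,0,0]],[[0,0,0.001],[0,0,0]]]'| grep -E 'pos|contact'
python3 -m jog '[[[0,0,0.001],[0,0,0]],[[0,0,0.001],[0,0,0]],[[0,0,0.001],[0,0,0]]]'| grep -E 'pos|contact'
```

```text
tool_pos: [0.5755, 0.0508, 0.054]
contact_force: [-2.3, 0.5, 6.4]
tool_pos: [0.5755, 0.0509, 0.054]
contact_force: [-5.0, 0.1, 11.7]
tool_pos: [0.5756, 0.0509, 0.0539]
contact_force: [-8.9, 0.5, 15.7]
```

The key is bottomed: z holds at 54 mm while the force rises to 16 N. Now I'll release it and move over the start key.

```bash
python3 -m jog '[[[0,0,-0.004],[0,0,0]],[[0,0,-0.012],[0,0,0]],[[0,0,-0.035],[0,0,0]],[[0,0,-0.055],[0,0,0]],[[0,0,-0.055],[0,0,0]]]' | grep -E 'pos|contact'
python3 -m jog '[[[0,0.045,0],[0,0,0]],[[0,0.09,0],[0,0,0]],[[0,0.135,0],[0,0,0]],[[0,0.18,0],[0,0,0]],[[0,0.215,0],[0,0,0]]]'| grep -E 'pos|contact'
python3 -m jog '[[[0,0,0],[0,0,0]],[[0,0,0],[0,0,0]],[[0,0,0],[0,0,0]]]'| grep -E 'pos|contact'
python3 -c "
from h import *
from station import optics,ctrl;import cv2
for i in range(2): rep('start',0);w=optics.get_image('wrist')
cv2.imwrite('pics/w3.png',cv2.resize(w['image'],(800,600)))"
```

```text
tool_pos: [0.5774, 0.0507, 0.1095]
contact_force: [1.1, 0.1, -0.1]
tool_pos: [0.5375, -0.163, 0.1048]
contact_force: [1.0, -0.6, -0.4]
tool_pos: [0.5385, -0.1601, 0.1053]
contact_force: [-0.1, -0.1, -0.4]
5.75 [ 0.53848439 -0.16010117  0.10532446] togo [0.0016 0.0017 0.0458] tool y heading -99.71073376121709 [-0.13998318 -0.09811625 -0.41185311] 4.3366568618030595e-05
5.8 [ 0.53867553 -0.15990505  0.10557007] togo [0.0014 0.0019 0.0461] tool y heading -99.6779367458722 [-0.34908011 -0.11214079 -0.18219044] 0.00042604465132097024
```

View pics/w3.png

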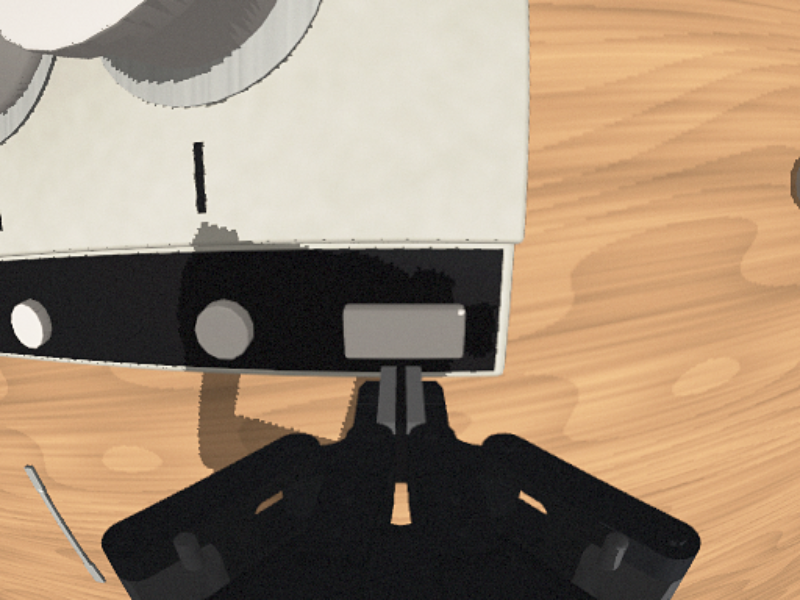

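The start key is at (405,331), centred on the fingers. I'll descend to about 62 mm and then press.

```bash
python3 -m jog '[[[0.001,0.001,0.015],[0,0,0]],[[0.001,0.001,0.03],[0,0,0]],[[0.001,0.001,0.041],[0,0,0]],[[0.001,0.001,0.041],[0,0,0]],[[0.001,0.001,0.041],[0,0,0]]]' | grep -E 'pos|contact'
python3 -m jog '[[[0,0,0.002],[0,0,0]],[[0,0,0.004],[0,0,0]],[[0,0,0.006],[0,0,0]],[[0,0,0.008],[0,0,0]],[[0,0,0.008],[0,0,0]]]'| grep -E 'pos|contact'
python3 -m jog '[[[0,0,0.001],[0,0,0]],[[0,0,0.001],[0,0,0]],[[0,0,0.001],[0,0,0]]]' | grep -E 'pos|contact'
```

```text
tool_pos: [0.5392, -0.162, 0.0644]
contact_force: [-0.0, -0.2, 0.9]
tool_pos: [0.5401, -0.1625, 0.0577]
contact_force: [-0.3, 0.3, 2.3]
tool_pos: [0.54, -0.1625, 0.0568]
contact_force: [-0.0, 0.1, 3.2]
```

```bash
python3 -m jog '[[[0,0,0.001],[0,0,0]],[[0,0,0.002],[0,0,0]],[[0,0,0.003],[0,0,0]],[[0,0,0.003],[0,0,0]]]' | grep -E 'pos|contact'
python3 -m jog '[[[0,0,0.001],[0,0,0]],[[0,0,0.001],[0,0,0]],[[0,0,0.001],[0,0,0]]]' | grep -E 'pos|contact'
python3 -m jog '[[[0,0,0.001],[0,0,0]],[[0,0,0.001],[0,0,0]],[[0,0,0.001],[0,0,0]]]' | grep -E 'pos|contact'
```

```text
tool_pos: [0.5401, -0.1625, 0.054]
contact_force: [-0.1, -0.6, 6.8]
tool_pos: [0.5401, -0.1625, 0.0539]
contact_force: [-2.1, 0.8, 10.5]
tool_pos: [0.5401, -0.1625, 0.0539]
contact_force: [-5.9, 1.7, 16.9]
```

The start key has bottomed at 54 mm. Now withdraw.

```bash
python3 -m jog '[[[0,0,-0.004],[0,0,0]],[[0,0,-0.012],[0,0,0]],[[0,0,-0.035],[0,0,0]],[[0,0,-0.07],[0,0,0]],[[0,0,-0.11],[0,0,0]]]' | grep -E 'pos|contact'
python3 -m jog '[[[-0.03,0,-0.03],[0,0,0]],[[-0.06,0,-0.05],[0,0,0]],[[-0.08,0,-0.05],[0,0,0]],[[-0.08,0,-0.05],[0,0,0]],[[-0.08,0,-0.05],[0,0,0]]]'| grep -E 't:|pos|contact'
python3 -c "
from station import optics;import cv2
im=optics.get_image('side')['image'][110:350,90:410];cv2.imwrite('pics/s2.png',cv2.resize(im,(800,600),interpolation=cv2.INTER_CUBIC))"
```

```text
tool_pos: [0.5377, -0.1613, 0.1599]
contact_force: [0.6, -0.6, 0.0]
t: 9.15
tool_pos: [0.4605, -0.1484, 0.2105]
tool_rot: [-3.13, 0.267, 0.001]
contact_force: [-0.4, 0.3, -0.3]
```

View pics/s2.png

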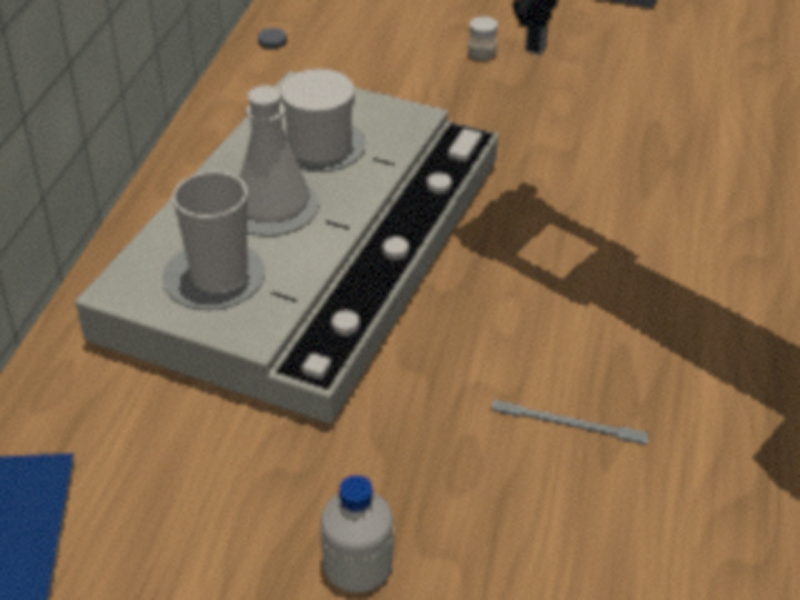

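All five keys are up, the middle one at (396,247) and the start key at (465,144). The vessels and bystanders look undisturbed, and the arm is clear.

```bash
python3 -c "from station import job;print(job.finish_job())"
```

```text
the job is handed in; nothing more can be done
None
```

I pressed the middle key (in front of the flask) and then the start key fully down, each at about 16 N, and let both come up; the arm is withdrawn, the vessels and bystanders look undisturbed, and I handed the job in at about 9 s.

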